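# Release the pin drawer with the dowel

## Task

The drawer of spare drive pins has no handle: take the steel dowel from its stand, put it down through the small hole in the fixture's top and press the spring catch inside gently, without forcing it against its stop, keeping it pressed until the drawer has come all the way out. Then stand the dowel back upright in its stand and leave the other things on the counter alone.

Things in the scene. Friction and masses are not known exactly. Their poses are not given: they have to be found in the camera images.
- dowel: Upright plain steel dowel, 120 mm long: a shaft 10 mm in diameter and 80 mm long (its lowest 3 mm tapered to 7 mm) under a ringed round handle 18 mm in diameter and 40 mm long, about 90 g. It stands loosely in the stand. Origin: centre of its lower end; z runs up along it, the handle spans z = 80 to 120 mm.
- stand: Black plastic block 70 x 70 mm and 50 mm high, fixed to the counter. Origin: centre of its underside, z up.
- stand_hole (a point): Centre of the mouth of the stand's blind round hole, in the middle of its top: 15 mm in diameter, 40 mm deep (the dowel's lower end rests 10 mm above the counter).
- fixture: Grey metal box with aluminium top plate, 170 (x) by 150 (y) mm, 120 mm high, fixed to the counter. Origin: centre of its underside, z up; the drawer comes out on its -x side, roughly away from the robot. The spring catch inside yields from about 5 N, rising to 9 N; pushed 5 to 6 mm down it frees the drawer, at 8.5 mm it meets a solid stop. Over 20 N from the dowel on fixture or catch bends it.
- release_hole (a point): Centre of the mouth of the round hole in the fixture's top plate (plate 8 mm thick, its upper face 120 mm above the counter), 13 mm in diameter, 30 mm to the fixture's +y side of the plate's middle. Straight below, out of sight, is the catch's flat head, 18 mm wide, 12 to 30 mm below the plate's upper face: differently each time, not measured, to be found by feel.
- drawer (a joint): How far the drawer is out, in m: 0 shut, 0.07 all the way out. Once freed, its damped spring drives it out in about 1.5 to 2 s and it stays out. It carries three catch teeth 20 mm apart: if the catch is let up before the drawer is 50 mm out, the next tooth is caught and the catch must be pressed again.
- drawer_front (a point): Middle of the upper edge of the drawer's flat aluminium front panel (136 mm wide, 54 mm high, flush with the fixture's -x face when shut, no handle), 63 mm above the counter.
- weight: Bystander: silver cylindrical test weight with a small knob on top, 52 mm wide, 83 mm high. Origin: centre of its underside.
- canister: Bystander: clear screw-top canister with drive pins inside, white cap, 72 mm wide, 98 mm high. Origin: centre of its underside.
- bumper: Bystander: ridged yellow round bumper, 48 mm wide, 44 mm high. Origin: centre of its underside.
- wrench_head: Bystander: steel open-end wrench head lying flat, about 115 mm long, 48 mm wide, 16 mm high. Origin: on its underside, behind the jaws.

How it is judged:
By the outcome, as a careful person would: the job done as asked, in the order asked, and still so for the second after the job is handed in, with the robot touching nothing.
It also fails if it takes over 54 s, if anything falls off the work surface, if the arm or the gripper's body presses on something with over 40 N, if the wrist force passes 120 N, or if a joint passes its speed limit or range.

## Robot

A 6-joint arm with a two-finger parallel gripper is mounted at the origin on the work surface. World frame = base frame: x ahead of the robot, y to its left, z up, the work surface at z = 0. Lengths are in m, angles in rad, forces in N, time in s.
With the tool pointing down it reaches from about 0.3 to 0.85 m from the base axis. Payload 5.4 kg.
Tool frame: the origin (TCP) lies at the centre of the arm's flange, where the gripper is bolted on; the fingertips stand 173 mm ahead of it and the grasp point (between the pads) lies env.grip_depth ahead of it (env.grip_depth is the distance from the TCP to the grasp point, in m); z points along the fingers, y is the line along which they close (so a half turn about z gives the same grasp; the last joint's range is limited). The gripper opens to 85 mm and grips with 20 to 120 N. Pads are 22 mm wide; open, the fingers measure 114 mm over their backs; the gripper's body (76 mm by 85 mm) begins 54 mm behind the grasp point. The pads swing forward as they close: fully open they stand 13 mm farther back than shut.
Start: joints at [1.137, 0.158, 1.597, -0, 1.386, -0.21], TCP at [0.128, 0.561, 0.405] pointing down, gripper open.
Joint ranges: [-2.91, 2.91], [-0.94, 2.29], [0.18, 2.7], [-1.29, 4.43], [0.17, 2.64], [-3, 3]. Speed limits (rad/s): [2.57, 2.57, 3.14, 3.14, 3.14, 3.14].

## Interface

Orientations are given as a unit quaternion [w, x, y, z].
In Python, from cell import env gives the robot as it stands.
- The arm moves only by the shell command python3 -m handwheel 'ROWS' [FORCE]. ROWS is a JSON object of lists of equal length, an entry for each row: "delta_pos": the shift along the world's x, y, z in units of 25 mm (1.0 is 25 mm), a list of three; "delta_rot": the turn, a rotation vector about the world's x, y, z in units of 5 degrees (1.0 is 5 degrees), a list of three; "gripper": the opening, from 0 (shut) to 1 (fully open). In form: {"delta_pos": [[tx, ty, tz], ...], "delta_rot": [[ax, ay, az], ...], "gripper": [gripper, ...]}. A call has 1 to 10 rows; each row shifts and turns the commanded pose from where the row before left it; what a row does not reach is not made up. A row lasts 1/12 s, in which the tool goes at most 41.7 mm and 7.16 degrees, less where a joint would pass 70% of its speed; a pose out of reach is approached as far as the arm can. A call is refused whole if a number of a shift passes 1 or a number of a turn 1, either way. A call with a gripper value outside its range is refused whole. The fingers move at their own pace and stop on an object; FORCE is the grip in N (left out, the last holds). Time passes only in rows, so rows that do not move let the fingers close. It gives the time, the measured TCP pose, the force, the opening and the grip force at its end, in the units of the state.
- env.get_obs(): the state, without advancing time (a new reading comes with each control period).
- env.get_image(name): name is "side" or "top" or "wrist"; returns the picture (420x560x3 uint8, red, green, blue); there is no depth.
- env.get_calibration(name): a dict with "intrinsics" (3x3 intrinsics, pixels), "R" (3x3) and "t" (3): a world point X has camera coordinates R X + t; the wrist camera has in their place "mount" (4x4, takes a point from camera to tool coordinates, whose origin is the TCP and whose axes are the flange's). Camera axes: x right, y down, z forward; pixel columns grow to the right and rows downward; lengths in m; the calibration is good to about 2 mm. A picture is of the moment at which its call begins: read the wrist's pose just before it. get_calibration takes no time and is no camera call.
- env.finish_job(): hands the job in; it is judged then, once.
Trained networks look in the newest picture that a camera, given by its name, has taken for a name from the list of things; names that differ only in an ending like _2 or _b are one class to them, and where a whole thing is asked for, a point or a joint stands for the part that bears it (a point fixed in the world has none). Each returns a list of dicts, best first, with "p" (0 to 1); they miss things now and then, are a little off and sometimes report something else, mostly with a low value. They report only what shows in the picture. A call takes as long as a camera call.
- env.search_frame(camera, query): "point" ([x, y, z] in m, in world coordinates, good to about 4 mm: the middle of the surface that is visible of it).
The state is a dict: "t": time; "qpos": joint angles; "qvel": joint speeds; "effort": joint torques, N m; "position": TCP position; "tool_rot": TCP orientation; "wrist_force": force on the tool from outside, world axes, zero at the start; "moment": the same for the moment, N m; "finger_gap": opening from 0.0 (shut) to 1.0 (fully open); "grip_force": force on a finger pad.
Only numpy, scipy, OpenCV 4.12 (cv2) and the standard library are available. Lean on these libraries where they do the work, as an engineer would, in place of code of your own. Each camera call takes 0.05 s, during which the arm holds its last target. There are 200 camera calls.

## Working session

There is one attempt and no reset: what is moved stays moved. The work goes in short steps, Python scripts to look and compute and a shell command to move; the robot and the scene stay as the last step left them, time stands still between calls to the robot, and variables do not carry over. Pictures are saved under pics/ and viewed, at most 10 in all, crops included, and the job is handed in when it is done.

```bash
mkdir -p pics; ls; python3 - <<'E'
from cell import env
import cv2,numpy as np
o=env.get_obs();print({k:np.round(v,3).tolist() for k,v in o.items()},env.grip_depth)
for c in ("top","side"):
    im=env.get_image(c);cv2.imwrite(f"pics/{c}0.png",im[...,::-1])
    for q in ("dowel","stand","stand_hole","fixture","release_hole","drawer_front"):
        print(c,q,[(np.round(d["point"],3).tolist(),round(d["p"],2)) for d in env.search_frame(c,q)[:2]])
    k=env.get_calibration(c);print(np.round(k["intrinsics"],1).tolist(),np.round(k["R"],3).tolist(),np.round(k["t"],3).tolist())
E
```

```text
pics
{'t': 0.0, 'qpos': [1.137, 0.159, 1.598, -0.0, 1.386, -0.21], 'qvel': [0.0, 0.001, -0.002, 0.0, -0.0, -0.0], 'effort': [0.0, -39.6, -33.143, -0.0, 0.008, 0.0], 'position': [0.128, 0.56, 0.404], 'tool_rot': [-0.0, 0.112, 0.994, -0.001], 'wrist_force': [-0.685, 0.445, -0.645], 'moment': [0.011, -0.069, 0.024], 'grip_force': 0.0, 'finger_gap': 1.005} 0.1547
top dowel [([0.538, 0.192, 0.132], 0.61)]
top stand [([0.539, 0.186, 0.049], 0.82)]
top stand_hole [([0.54, 0.183, 0.049], 0.62)]
top fixture [([0.489, -0.176, 0.117], 0.68), ([0.542, 0.181, 0.049], 0.32)]
top release_hole [([0.489, -0.178, 0.123], 0.68)]
top drawer_front []
[[467.4, 0.0, 281.7], [0.0, 467.4, 210.4], [0.0, 0.0, 1.0]] [[-0.014, -1.0, -0.015], [-0.991, 0.015, -0.135], [0.135, 0.013, -0.991]] [0.025, 0.567, 1.112]
side dowel [([0.542, 0.195, 0.113], 0.72)]
side stand [([0.543, 0.215, 0.047], 0.64)]
side stand_hole [([0.54, 0.216, 0.05], 0.92), ([0.54, 0.193, 0.11], 0.34)]
side fixture [([0.485, -0.113, 0.109], 0.58)]
side release_hole []
side drawer_front [([0.542, 0.213, 0.048], 0.58)]
[[452.9, 0.0, 273.1], [0.0, 452.9, 211.6], [0.0, 0.0, 1.0]] [[-0.991, -0.13, 0.019], [-0.093, 0.592, -0.8], [0.093, -0.795, -0.599]] [0.524, 0.125, 1.108]
```

View pics/top0.png

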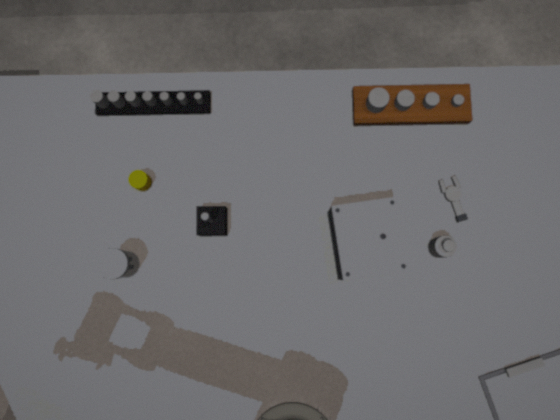

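View pics/side0.png

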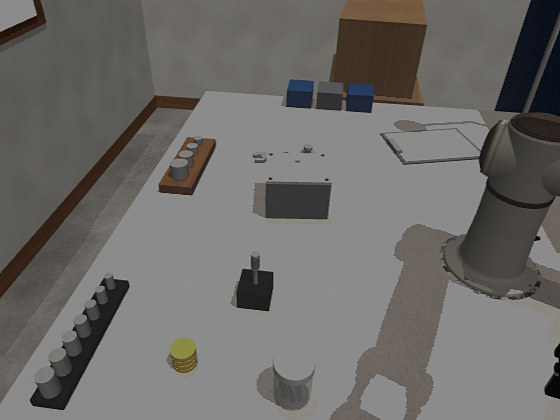

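The top view shows the dowel handle at (205,216), off-centre over the stand at (212,221), so it leans. The fixture's plate has screws at its corners and the release hole at (383,236). The shut drawer front is on the upper side, away from the robot. The side view shows the dowel at (255,262).

```bash
cat > h.py <<'E'
from cell import env
import cv2,numpy as np
from scipy.spatial.transform import Rotation as Ro
def cam(c):
    k=env.get_calibration(c);K=np.array(k["intrinsics"])
    if "R" in k: return K,np.array(k["R"]),np.array(k["t"])
    o=env.get_obs();T=np.eye(4);w=o["tool_rot"];T[:3,:3]=Ro.from_quat(np.r_[w[1:],w[0]]).as_matrix();T[:3,3]=o["position"]
    W=np.linalg.inv(T@np.array(k["mount"]));return K,W[:3,:3],W[:3,3]
def ray(c,uv,z,C=None):
    K,R,t=C or cam(c);d=R.T@np.linalg.solve(K,[*uv,1]);o=-R.T@t
    return o+d*(z-o[2])/d[2]
def proj(c,X,C=None):
    K,R,t=C or cam(c);p=K@(R@np.asarray(X)+t);return p[:2]/p[2]
def crop(c,name,x,y,w,h,s):
    im=env.get_image(c)[y:y+h,x:x+w,::-1];im=cv2.resize(im,None,fx=s,fy=s,interpolation=cv2.INTER_CUBIC)
    cv2.imwrite(f"pics/{name}.png",im)
E
python3 - <<'E'
from h import *
for n,uv,z in (("handle",(205,216),.13),("stand",(212,221),.05),("hole",(383,236),.12),("s1",(337,210),.12),("s2",(392,202),.12),("s3",(403,266),.12),("s4",(347,274),.12)):
    print(n,np.round(ray("top",uv,z),4))
C=cam("wrist");print(np.round(np.array(env.get_calibration("wrist")["mount"]),3).tolist())
crop("side","side1",215,235,80,90,6)
E
```

```text
handle [0.5443 0.1891 0.13  ]
stand [0.5419 0.1862 0.05  ]
hole [ 0.4938 -0.2129  0.12  ]
s1 [ 0.5548 -0.1109  0.12  ]
s2 [ 0.5712 -0.2367  0.12  ]
s3 [ 0.4259 -0.2547  0.12  ]
s4 [ 0.4098 -0.129   0.12  ]
[[-0.001, -0.96, -0.282, 0.071], [1.0, -0.001, 0.001, -0.0], [-0.001, -0.281, 0.96, 0.031], [0.0, 0.0, 0.0, 1.0]]
```

View pics/side1.png

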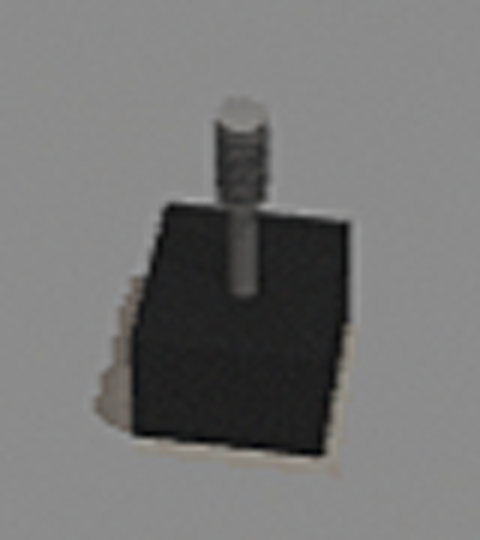

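The close-up of the dowel shows it almost upright, at about (0.544, 0.189). I'll move over the stand.

```bash
python3 -m handwheel '{"delta_pos":[[1,-0.88,0],[1,-0.88,0],[1,-0.88,0],[1,-0.88,0],[1,-0.88,0],[1,-0.88,0],[1,-0.88,0],[1,-0.88,0],[1,-0.88,0],[1,-0.88,0]],"delta_rot":[[0,0,0],[0,0,0],[0,0,0],[0,0,0],[0,0,0],[0,0,0],[0,0,0],[0,0,0],[0,0,0],[0,0,0]],"gripper":[1,1,1,1,1,1,1,1,1,1]}'
python3 -m handwheel '{"delta_pos":[[1,-0.9,0],[1,-0.9,0],[1,-0.9,0],[1,-0.9,0],[1,-0.9,-0.5],[0.8,-0.8,-0.5],[0.6,-0.6,-0.5],[0.24,-0.2,-0.5],[0,0,0],[0,0,0]],"delta_rot":[[0,0,0],[0,0,0],[0,0,0],[0,0,0],[0,0,0],[0,0,0],[0,0,0],[0,0,0],[0,0,0],[0,0,0]],"gripper":[1,1,1,1,1,1,1,1,1,1]}'
python3 - <<'E'
from h import *
C=cam("wrist");crop("wrist","w1",0,0,560,420,1);o=env.get_obs()
print(o["position"],o["tool_rot"])
for q in ("dowel","stand","stand_hole"): print(q,[(np.round(d["point"],3).tolist(),round(d["p"],2)) for d in env.search_frame("wrist",q)[:2]])
for X in ([.544,.189,.13],[.5419,.1862,.05]): print(proj("wrist",X,C))
E
```

```text
t: 1.58
position: [0.3786, 0.3394, 0.4049]
tool_rot: [0.0, 0.112, 0.994, 0.0]
wrist_force: [-0.2, 0.9, 0.4]
finger_gap: 1.002
grip_force: 0.0
t: 2.42
position: [0.543, 0.1886, 0.3538]
tool_rot: [-0.001, 0.112, 0.994, -0.0]
wrist_force: [0.2, 0.3, 0.8]
finger_gap: 1.0
grip_force: 0.0
[0.54297929 0.18905865 0.35483332] [-3.75470833e-04  1.11247933e-01  9.93792593e-01  1.94241646e-04]
dowel [([0.543, 0.19, 0.131], 0.69)]
stand [([0.534, 0.197, 0.05], 0.86)]
stand_hole [([0.535, 0.195, 0.054], 0.65)]
[282.12609819 232.19898907]
[278.2099611  200.60215461]
```

View pics/w1.png

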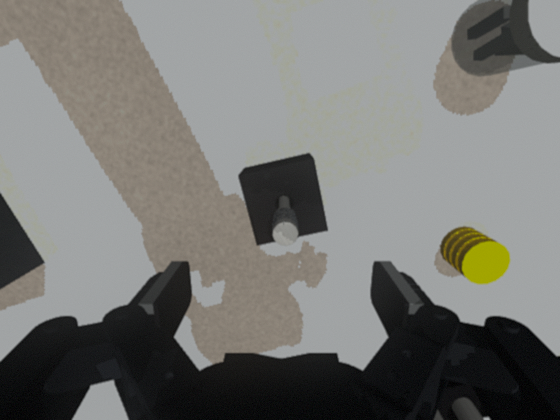

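The wrist view shows the handle top at (285,233), about 1 mm from the prediction, midway between the fingers. I'll descend and grip.

```bash
python3 -m handwheel '{"delta_pos":[[0.04,0,-0.8],[0,0,-0.8],[0,0,-0.8],[0,0,-0.7],[0,0,-0.4],[0,0,0],[0,0,0],[0,0,0],[0,0,0],[0,0,0]],"delta_rot":[[0,0,0],[0,0,0],[0,0,0],[0,0,0],[0,0,0],[0,0,0],[0,0,0],[0,0,0],[0,0,0],[0,0,0]],"gripper":[1,1,1,1,1,0.1,0.1,0.1,0.1,0.1]}' 60
python3 -m handwheel '{"delta_pos":[[0,0,0],[0,0,0],[0,0,0],[0,0,0]],"delta_rot":[[0,0,0],[0,0,0],[0,0,0],[0,0,0]],"gripper":[0,0,0,0]}' 60
```

```text
t: 3.45
position: [0.5451, 0.1882, 0.2686]
tool_rot: [0.001, 0.112, 0.994, 0.0]
wrist_force: [0.2, -0.8, 1.0]
finger_gap: 0.3
grip_force: 0.0
t: 3.78
position: [0.5452, 0.1881, 0.2684]
tool_rot: [0.001, 0.112, 0.994, 0.0]
wrist_force: [0.4, -1.6, 5.0]
finger_gap: 0.193
grip_force: 58.5
```

```bash
python3 -m handwheel '{"delta_pos":[[0,0,0.3],[0,0,0.6],[0,0,0.8],[0,0,0.9],[0,0,0.9],[0,0,0.9],[0,0,0.9],[0,0,0.7],[0,0,0],[0,0,0]],"delta_rot":[[0,0,0],[0,0,0],[0,0,0],[0,0,0],[0,0,0],[0,0,0],[0,0,0],[0,0,0],[0,0,0],[0,0,0]],"gripper":[0,0,0,0,0,0,0,0,0,0]}'
python3 - <<'E'
from h import *
C=cam("wrist");o=env.get_obs();print(o["position"],o["tool_rot"],o["wrist_force"])
crop("wrist","w2",210,120,160,150,5)
p=np.array([.5452,.1885]);z=o["position"][2]-.2684+.01
print([proj("wrist",[*p,z+a],C).round(1).tolist() for a in (0,.08)],proj("wrist",[.5419,.1862,.05],C))
for c in ("top","side"):
  env.get_image(c);print(c,proj(c,[*p,z]),proj(c,[*p,z+.12]))
crop("side","s2",215,175,80,100,6)
E
```

```text
t: 4.62
position: [0.5446, 0.1882, 0.4177]
tool_rot: [0.001, 0.112, 0.994, 0.0]
wrist_force: [-0.6, -0.0, -1.1]
finger_gap: 0.194
grip_force: 58.9
[0.54464866 0.188178   0.41769793] [7.00232921e-04 1.11652913e-01 9.93746996e-01 2.10118464e-04] [-0.60694407 -0.04742161 -1.0800649 ]
[[281.3, 215.1], [281.9, 260.1]] [278.31069927 183.73302334]
top [202.91196711 213.97002951] [191.7281733  206.15404577]
side [254.48074708 240.68076582] [254.11714748 191.47136628]
```

View pics/w2.png

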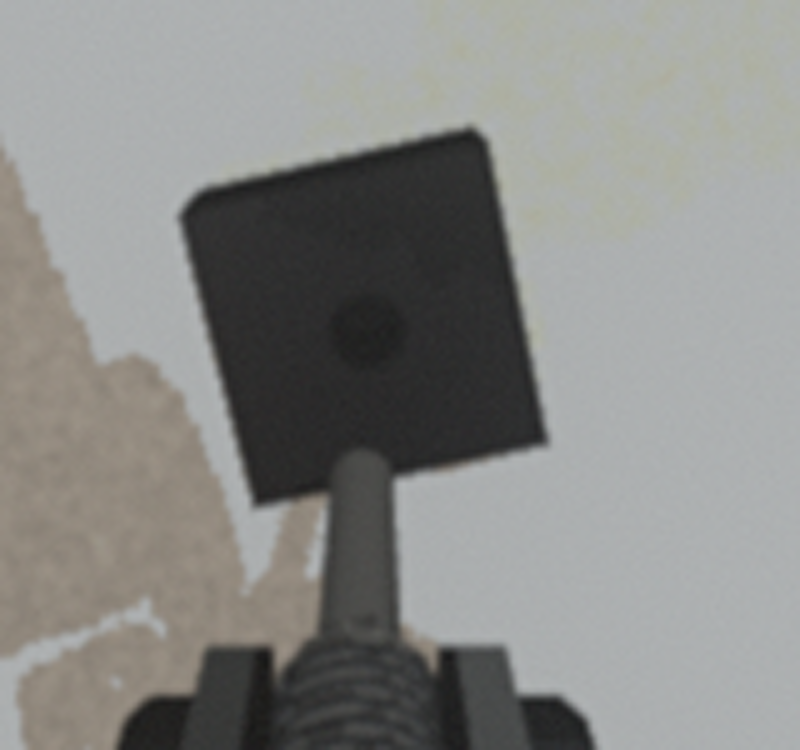

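View pics/s2.png

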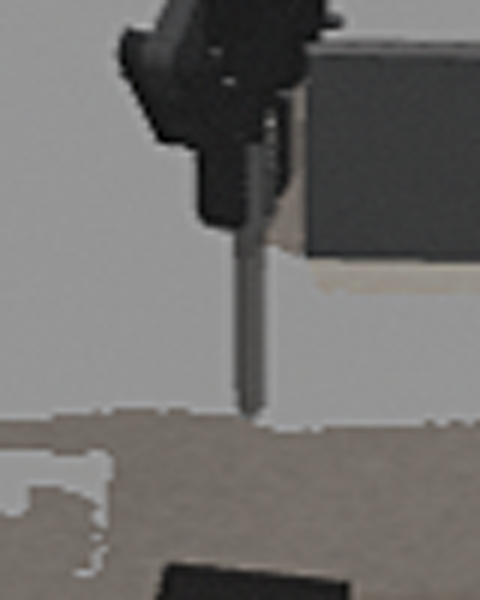

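The wrist view shows the dowel hanging straight, its tip at about (282,213), and the stand hole at (283.6,186). The side view also shows the dowel vertical, its tip at about (256,243). I'll go over to the fixture.

```bash
python3 - <<'E'
from h import *
C=cam("wrist");print("stand hole",ray("wrist",(283.6,186),.05,C),"tip",ray("wrist",(282.2,213.5),env.get_obs()["position"][2]-.2584,C))
E
python3 -m handwheel '{"delta_pos":[[-0.1,-0.5,0],[-0.12,-0.9,0],[-0.12,-1,0],[-0.12,-1,0],[-0.12,-1,0],[-0.12,-1,0],[-0.12,-1,0],[-0.12,-1,0],[-0.12,-1,0],[-0.12,-1,0]],"delta_rot":[[0,0,0],[0,0,0],[0,0,0],[0,0,0],[0,0,0],[0,0,0],[0,0,0],[0,0,0],[0,0,0],[0,0,0]],"gripper":[0,0,0,0,0,0,0,0,0,0]}'
python3 -m handwheel '{"delta_pos":[[-0.12,-1,0],[-0.12,-1,0],[-0.12,-1,0],[-0.12,-1,0],[-0.12,-1,0],[-0.12,-1,0],[-0.06,-0.5,0],[-0.08,-0.14,0],[0,0,0],[0,0,0]],"delta_rot":[[0,0,0],[0,0,0],[0,0,0],[0,0,0],[0,0,0],[0,0,0],[0,0,0],[0,0,0],[0,0,0],[0,0,0]],"gripper":[0,0,0,0,0,0,0,0,0,0]}'
python3 - <<'E'
from h import *
C=cam("wrist");o=env.get_obs();p=o["position"];print(p,o["tool_rot"],o["wrist_force"],o["finger_gap"])
crop("wrist","w3",210,120,160,150,5)
print(proj("wrist",[p[0],p[1],p[2]-.2584],C),proj("wrist",[.4938,-.2129,.12],C))
E
```

```text
stand hole [0.54285818 0.19116598 0.05      ] tip [0.54230197 0.1891825  0.15664653]
t: 5.65
position: [0.5142, -0.0486, 0.4164]
tool_rot: [-0.001, 0.112, 0.994, -0.0]
wrist_force: [1.2, 0.7, -0.8]
finger_gap: 0.194
grip_force: 58.9
t: 6.48
position: [0.4935, -0.2122, 0.4169]
tool_rot: [-0.0, 0.112, 0.994, 0.0]
wrist_force: [-0.4, 0.5, -0.6]
finger_gap: 0.192
grip_force: 58.9
[ 0.49350633 -0.21215915  0.41690172] [-2.70403315e-04  1.11533856e-01  9.93760480e-01  4.83041971e-04] [-0.35027295  0.48893035 -0.59998159] 0.19195604582359674
[280.65480066 215.1358223 ] [279.84585284 202.96945274]
```

View pics/w3.png

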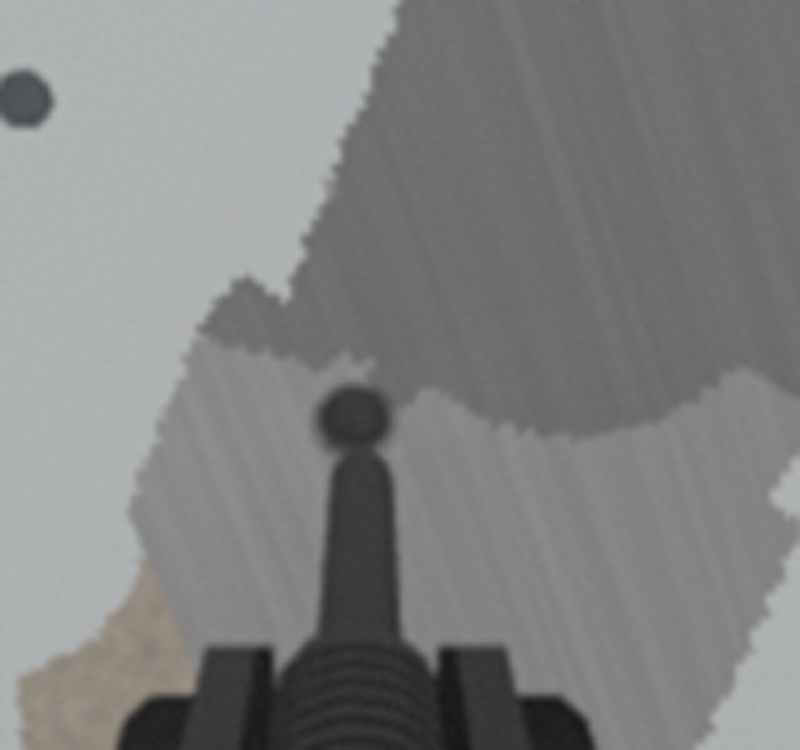

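The wrist view shows the release hole at full-frame (280.8,203.6), just above the dowel tip, whose centre is at about (282.2,213.7). Next I'll work out the shift.

```bash
python3 - <<'E'
from h import *
C=cam("wrist");p=env.get_obs()["position"];z=p[2]-.2584
h=ray("wrist",(280.8,203.6),.12,C);t=ray("wrist",(282.2,213.7),z,C);print(h,t,(h-t)/.025)
d=h-t
print("shift from model tip",(h-p)/.025, z)
E
```

```text
[ 0.49480803 -0.21195849  0.12      ] [ 0.49283269 -0.21047422  0.15862267] [ 0.0790139  -0.05937075 -1.54490676]
shift from model tip [ 4.59791194e-02 -4.46956216e-03 -1.18809068e+01] 0.15862266890881527
```

```bash
python3 -m handwheel '{"delta_pos":[[0.07,-0.05,-0.3],[0,0,-0.5],[0,0,-0.36],[0,0,-0.1],[0,0,0],[0,0,0]],"delta_rot":[[0,0,0],[0,0,0],[0,0,0],[0,0,0],[0,0,0],[0,0,0]],"gripper":[0,0,0,0,0,0]}'
python3 - <<'E'
from h import *
C=cam("wrist");o=env.get_obs();p=o["position"];print(p,o["wrist_force"])
crop("wrist","w4",240,160,80,75,8)
print(proj("wrist",[p[0],p[1],p[2]-.2584],C),proj("wrist",[.4948,-.212,.12],C))
E
```

```text
t: 7.03
position: [0.4954, -0.2139, 0.3853]
tool_rot: [-0.0, 0.112, 0.994, 0.0]
wrist_force: [-0.2, -0.2, -0.3]
finger_gap: 0.198
grip_force: 58.9
[ 0.49535935 -0.21393222  0.3852747 ] [-0.21091445 -0.24290951 -0.29324717]
[280.8482053  215.17805681] [283.0245724 211.4738954]
```

View pics/w4.png

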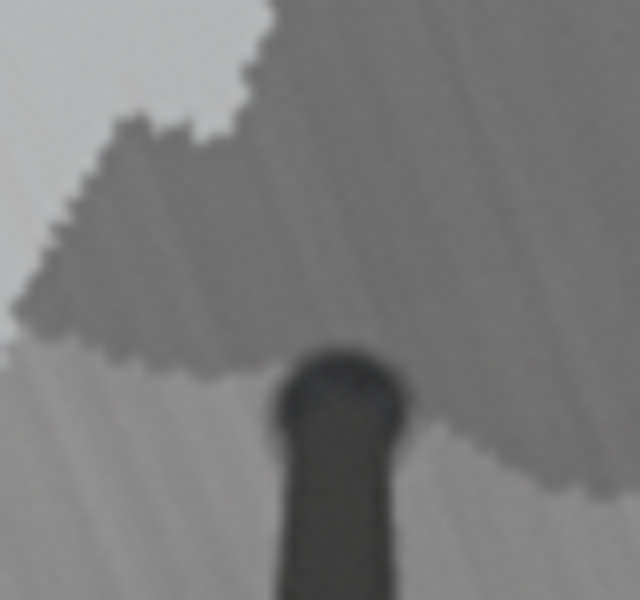

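The close-up shows the tip centred sideways over the hole (tip column 339, hole centre 341 in the crop). In depth it is within about 1 mm. I'll lower it slowly with a small +x correction.

```bash
python3 -m handwheel '{"delta_pos":[[0.02,0.01,-0.1],[0,0,-0.1],[0,0,-0.08],[0,0,0],[0,0,0]],"delta_rot":[[0,0,0],[0,0,0],[0,0,0],[0,0,0],[0,0,0]],"gripper":[0,0,0,0,0]}'
python3 -m handwheel '{"delta_pos":[[0,0,-0.04],[0,0,-0.04],[0,0,0]],"delta_rot":[[0,0,0],[0,0,0],[0,0,0]],"gripper":[0,0,0]}'

```

```text
t: 7.5
position: [0.4958, -0.2138, 0.3786]
tool_rot: [-0.0, 0.112, 0.994, 0.0]
wrist_force: [-0.3, 0.3, -0.6]
finger_gap: 0.195
grip_force: 58.9
t: 7.75
position: [0.4958, -0.2138, 0.3765]
tool_rot: [-0.0, 0.112, 0.994, 0.0]
wrist_force: [-0.2, 0.5, -1.5]
finger_gap: 0.191
grip_force: 58.9
```

```bash
python3 -m handwheel '{"delta_pos":[[0,0,-0.06],[0,0,-0.06],[0,0,0]],"delta_rot":[[0,0,0],[0,0,0],[0,0,0]],"gripper":[0,0,0]}'
python3 -m handwheel '{"delta_pos":[[0,0,-0.06],[0,0,-0.06],[0,0,0]],"delta_rot":[[0,0,0],[0,0,0],[0,0,0]],"gripper":[0,0,0]}'
```

```text
t: 8.0
position: [0.4958, -0.2138, 0.3733]
tool_rot: [-0.0, 0.112, 0.994, 0.0]
wrist_force: [-0.4, -0.3, -1.4]
finger_gap: 0.192
grip_force: 58.9
t: 8.25
position: [0.4958, -0.2138, 0.3702]
tool_rot: [-0.0, 0.112, 0.994, 0.0]
wrist_force: [-0.2, -0.3, -0.3]
finger_gap: 0.195
grip_force: 58.9
```

```bash
for i in 1 2 ; do :; done
python3 -m handwheel '{"delta_pos":[[0,0,-0.05],[0,0,-0.05],[0,0,0]],"delta_rot":[[0,0,0],[0,0,0],[0,0,0]],"gripper":[0,0,0]}' | egrep 'pos|wrist'
python3 -m handwheel '{"delta_pos":[[0,0,-0.04],[0,0,-0.04],[0,0,0]],"delta_rot":[[0,0,0],[0,0,0],[0,0,0]],"gripper":[0,0,0]}' | egrep 'pos|wrist'
```

```text
position: [0.4958, -0.2138, 0.3679]
wrist_force: [-0.8, -0.5, -0.7]
position: [0.4958, -0.2138, 0.366]
wrist_force: [-0.5, -0.2, -1.5]
```

```bash
python3 -m handwheel '{"delta_pos":[[0,0,-0.04],[0,0,-0.04],[0,0,0]],"delta_rot":[[0,0,0],[0,0,0],[0,0,0]],"gripper":[0,0,0]}' | egrep 'pos|wrist'
```

```text
position: [0.4961, -0.214, 0.3654]
wrist_force: [0.0, 1.7, 5.0]
```

Contact at TCP z≈0.3655. I'll press in small steps.

```bash
python3 -m handwheel '{"delta_pos":[[0,0,-0.04],[0,0,0],[0,0,0]],"delta_rot":[[0,0,0],[0,0,0],[0,0,0]],"gripper":[0,0,0]}' | egrep 'pos|wrist'
python3 -m handwheel '{"delta_pos":[[0,0,-0.04],[0,0,0],[0,0,0]],"delta_rot":[[0,0,0],[0,0,0],[0,0,0]],"gripper":[0,0,0]}' | egrep 'pos|wrist'
```

```text
position: [0.4962, -0.214, 0.3651]
wrist_force: [-1.3, 1.4, 7.8]
position: [0.4963, -0.214, 0.3644]
wrist_force: [-1.5, 1.3, 9.1]
```

```bash
python3 -m handwheel '{"delta_pos":[[0,0,0],[0,0,0],[0,0,0],[0,0,0]],"delta_rot":[[0,0,0],[0,0,0],[0,0,0],[0,0,0]],"gripper":[0,0,0,0]}' | egrep 'pos|wrist'
python3 - <<'E'
from h import *
o=env.get_obs();print(o["wrist_force"],o["moment"],o["position"],o["tool_rot"])
a=env.get_image("wrist")[160:235,220:340,::-1];b=env.get_image("side")[130:240,240:350,::-1]
f=lambda i,h:cv2.resize(i,(int(i.shape[1]*h/i.shape[0]),h),interpolation=cv2.INTER_CUBIC)
cv2.imwrite("pics/p5.png",np.hstack([f(a,300),f(b,300)]))
E
```

```text
position: [0.4963, -0.214, 0.3644]
wrist_force: [-1.4, 2.3, 9.3]
[-1.3924363   2.28539418  9.30426911] [4.40541818e-01 4.98160027e-01 1.19090790e-04] [ 0.49629791 -0.21403272  0.36440975] [ 1.13858575e-03  1.11616054e-01  9.93750608e-01 -5.38587795e-04]
```

View pics/p5.png

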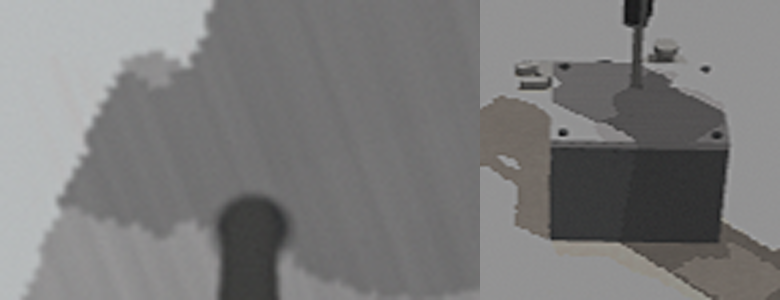

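The left half shows the shaft inside the release hole, touching its left rim. The right half shows the dowel standing in the hole and the drawer still shut. I'll relieve the side load with a small lateral shift.

```bash
python3 -m handwheel '{"delta_pos":[[-0.02,0.03,0],[0,0,0],[0,0,0]],"delta_rot":[[0,0,0],[0,0,0],[0,0,0]],"gripper":[0,0,0]}' | egrep 'pos|wrist'
python3 -m handwheel '{"delta_pos":[[-0.02,0.02,0],[0,0,0],[0,0,0]],"delta_rot":[[0,0,0],[0,0,0],[0,0,0]],"gripper":[0,0,0]}' | egrep 'pos|wrist'
```

```text
position: [0.4959, -0.2135, 0.3644]
wrist_force: [-1.8, 0.1, 8.3]
position: [0.4954, -0.2132, 0.3645]
wrist_force: [-0.8, -0.5, 7.7]
```

```bash
python3 -m handwheel '{"delta_pos":[[0,0,-0.03],[0,0,0],[0,0,0]],"delta_rot":[[0,0,0],[0,0,0],[0,0,0]],"gripper":[0,0,0]}' | egrep 'pos|wrist'
python3 -m handwheel '{"delta_pos":[[0,0,-0.03],[0,0,0],[0,0,0]],"delta_rot":[[0,0,0],[0,0,0],[0,0,0]],"gripper":[0,0,0]}' | egrep 'pos|wrist'
```

```text
position: [0.4955, -0.2132, 0.3641]
wrist_force: [-0.5, -0.2, 9.0]
position: [0.4955, -0.2132, 0.3635]
wrist_force: [-1.3, 0.5, 9.1]
```

```bash
python3 -m handwheel '{"delta_pos":[[0,0,-0.04],[0,0,0],[0,0,0]],"delta_rot":[[0,0,0],[0,0,0],[0,0,0]],"gripper":[0,0,0]}' | egrep 'pos|wrist'
python3 -m handwheel '{"delta_pos":[[0,0,-0.04],[0,0,0],[0,0,0]],"delta_rot":[[0,0,0],[0,0,0],[0,0,0]],"gripper":[0,0,0]}' | egrep 'pos|wrist'
```

```text
position: [0.4956, -0.2132, 0.3625]
wrist_force: [-1.7, 0.1, 10.7]
position: [0.4956, -0.2132, 0.3615]
wrist_force: [-1.6, 0.3, 9.0]
```

```bash
python3 -m handwheel '{"delta_pos":[[-0.02,0,-0.04],[0,0,0],[0,0,0]],"delta_rot":[[0,0,0],[0,0,0],[0,0,0]],"gripper":[0,0,0]}' | egrep 'pos|wrist'
python3 -m handwheel '{"delta_pos":[[0,0,-0.03],[0,0,0],[0,0,0]],"delta_rot":[[0,0,0],[0,0,0],[0,0,0]],"gripper":[0,0,0]}' | egrep 'pos|wrist'
python3 - <<'E'
from h import *
im=env.get_image("side");cv2.imwrite("pics/a1.png",im[...,::-1])
im=env.get_image("top");cv2.imwrite("pics/a1t.png",im[...,::-1])
for n in ("side","top"):
  a=cv2.imread(f"pics/{n}0.png").astype(int);b=cv2.imread("pics/a1.png" if n=="side" else "pics/a1t.png").astype(int)
  print(n,[(np.round(d["point"],3).tolist(),round(d["p"],2)) for d in env.search_frame(n,"drawer_front")[:3]])
E
```

```text
position: [0.4949, -0.2131, 0.3598]
wrist_force: [-0.1, -0.2, 5.0]
position: [0.495, -0.2132, 0.359]
wrist_force: [-0.4, -1.1, 6.8]
side [([0.583, -0.134, 0.054], 0.76), ([0.486, -0.212, 0.154], 0.32)]
top [([0.588, -0.167, 0.059], 0.59)]
```

```bash
python3 -m handwheel '{"delta_pos":[[0,0,0],[0,0,0],[0,0,0],[0,0,0],[0,0,0],[0,0,0]],"delta_rot":[[0,0,0],[0,0,0],[0,0,0],[0,0,0],[0,0,0],[0,0,0]],"gripper":[0,0,0,0,0,0]}' | egrep 'pos|wrist|t:'
python3 - <<'E'
from h import *
for n in ("side","top"):
  env.get_image(n);print(n,[(np.round(d["point"],3).tolist(),round(d["p"],2)) for d in env.search_frame(n,"drawer_front")[:3]])
E
```

```text
t: 12.63
position: [0.495, -0.2132, 0.3591]
tool_rot: [0.002, 0.112, 0.994, -0.001]
wrist_force: [-1.0, -1.0, 7.0]
side []
top [([0.61, -0.166, 0.034], 0.93)]
```

Drawer is coming out; I'll keep holding.

```bash
python3 -m handwheel '{"delta_pos":[[0,0,0],[0,0,0],[0,0,0],[0,0,0],[0,0,0],[0,0,0],[0,0,0],[0,0,0],[0,0,0],[0,0,0]],"delta_rot":[[0,0,0],[0,0,0],[0,0,0],[0,0,0],[0,0,0],[0,0,0],[0,0,0],[0,0,0],[0,0,0],[0,0,0]],"gripper":[0,0,0,0,0,0,0,0,0,0]}' | egrep 'pos|wrist|t:'
python3 -m handwheel '{"delta_pos":[[0,0,0],[0,0,0],[0,0,0],[0,0,0],[0,0,0],[0,0,0],[0,0,0],[0,0,0],[0,0,0],[0,0,0]],"delta_rot":[[0,0,0],[0,0,0],[0,0,0],[0,0,0],[0,0,0],[0,0,0],[0,0,0],[0,0,0],[0,0,0],[0,0,0]],"gripper":[0,0,0,0,0,0,0,0,0,0]}' | egrep 'pos|wrist|t:'
python3 - <<'E'
from h import *
b=env.get_image("side")[120:260,220:370,::-1];print([(np.round(d["point"],3).tolist(),round(d["p"],2)) for d in env.search_frame("side","drawer_front")[:3]])
a=env.get_image("top")[150:300,310:480,::-1];print([(np.round(d["point"],3).tolist(),round(d["p"],2)) for d in env.search_frame("top","drawer_front")[:3]])
f=lambda i,h:cv2.resize(i,(int(i.shape[1]*h/i.shape[0]),h),interpolation=cv2.INTER_CUBIC)
cv2.imwrite("pics/p6.png",np.hstack([f(a,340),f(b,340)]))
E
```

```text
t: 13.67
position: [0.495, -0.2132, 0.359]
tool_rot: [0.002, 0.112, 0.994, -0.001]
wrist_force: [-0.6, -0.5, 6.0]
t: 14.5
position: [0.495, -0.2132, 0.3591]
tool_rot: [0.002, 0.112, 0.994, -0.001]
wrist_force: [-1.1, 0.2, 6.2]
[([0.608, -0.147, 0.04], 0.89)]
[([0.62, -0.165, 0.034], 0.75)]
```

View pics/p6.png

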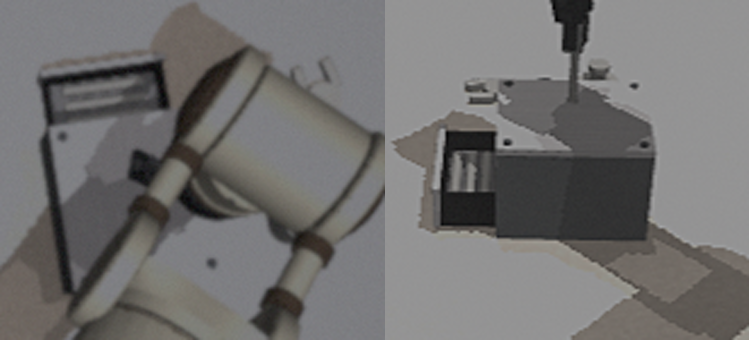

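The left half shows the drawer out past the plate edge. The right half shows its front at column 437 against the fixture face at 497, roughly 65-70 mm. I'll measure with pixels whether it's still moving.

```bash
python3 -m handwheel '{"delta_pos":[[0,0,0],[0,0,0],[0,0,0],[0,0,0],[0,0,0]],"delta_rot":[[0,0,0],[0,0,0],[0,0,0],[0,0,0],[0,0,0]],"gripper":[0,0,0,0,0]}' | egrep 'pos|wrist|t:'
python3 - <<'E'
from h import *
b=env.get_image("side")[120:260,220:370,::-1]; p=cv2.imread("pics/p6.png")[:,-364:]
q=cv2.resize(b,(p.shape[1],340),interpolation=cv2.INTER_CUBIC)
d=cv2.absdiff(p,q)[90:240,10:120];print("diff",d.mean(),d.max())
K=cam("side")
f=np.array([.0034,-.0301]);f/=np.linalg.norm(f);ex=np.array([-(-f[1]),-f[0]]);ex=np.array([f[1],-f[0]]) # fixture x = y rotated -90
c=np.array([.4904,-.1828]);print("fx x",ex)
if ex[0]>0: ex=-ex
# front top corner on +world-y side, crop px (437,133)->full ; fixture top corner (497,155)
s=150/364
print("seen",[ (220+(u-385)*s,120+v*s) for u,v in ((434,131),(497,150))])
for e in (0,.05,.06,.07): print(e,proj("side",[*(c-ex*(.085+e)-f*.068),.063],K))
print(proj("side",[*(c-ex*.085-f*.075),.12],K))
E
```

```text
t: 15.12
position: [0.495, -0.2132, 0.3591]
tool_rot: [0.002, 0.112, 0.994, -0.001]
wrist_force: [0.0, 0.4, 7.1]
diff 0.863010101010101 8
fx x [-0.99368079 -0.11224301]
seen [(240.19230769230768, 173.9835164835165), (266.15384615384613, 181.8131868131868)]
0 [264.5233386  196.35101458]
0.05 [245.770128   195.86183024]
0.06 [242.02009229 195.76400919]
0.07 [238.27025867 195.66619342]
[264.60193703 179.75855623]
```

The drawer is still and about 70 mm out by projection. Withdrawing the dowel and going back.

```bash
python3 -m handwheel '{"delta_pos":[[0,0,0.1],[0,0,0.15],[0,0,0.2],[0,0,0.3],[0,0,0.4],[0,0,0.4],[0,0,0.4],[0,0,0.4],[0,0,0],[0,0,0]],"delta_rot":[[0,0,0],[0,0,0],[0,0,0],[0,0,0],[0,0,0],[0,0,0],[0,0,0],[0,0,0],[0,0,0],[0,0,0]],"gripper":[0,0,0,0,0,0,0,0,0,0]}' | egrep 'pos|wrist|t:'
python3 - <<'E'
from h import *
env.get_image("top");print([(np.round(d["point"],3).tolist(),round(d["p"],2)) for d in env.search_frame("top","drawer_front")[:3]])
p=env.get_obs()["position"];print((np.array([.5452,.1897,.4177])-p)/.025)
E
```

```text
t: 16.0
position: [0.4945, -0.2127, 0.4166]
tool_rot: [0.001, 0.112, 0.994, -0.0]
wrist_force: [-0.3, 0.2, -0.7]
[([0.617, -0.166, 0.033], 0.97), ([0.459, -0.357, 0.065], 0.41)]
[ 2.03863679 16.08953659  0.10082065]
```

```bash
python3 -m handwheel '{"delta_pos":[[0.1,0.5,0],[0.12,0.9,0],[0.13,1,0],[0.13,1,0],[0.13,1,0],[0.13,1,0],[0.13,1,0],[0.13,1,0],[0.13,1,0],[0.13,1,0]],"delta_rot":[[0,0,0],[0,0,0],[0,0,0],[0,0,0],[0,0,0],[0,0,0],[0,0,0],[0,0,0],[0,0,0],[0,0,0]],"gripper":[0,0,0,0,0,0,0,0,0,0]}' | egrep 'pos|wrist|t:'
python3 -m handwheel '{"delta_pos":[[0.13,1,0],[0.13,1,0],[0.13,1,0],[0.13,1,0],[0.13,1,0],[0.1,0.9,0],[0.1,0.6,0],[0.03,0.19,0],[0,0,0],[0,0,0]],"delta_rot":[[0,0,0],[0,0,0],[0,0,0],[0,0,0],[0,0,0],[0,0,0],[0,0,0],[0,0,0],[0,0,0],[0,0,0]],"gripper":[0,0,0,0,0,0,0,0,0,0]}' | egrep 'pos|wrist|t:'
python3 - <<'E'
from h import *
C=cam("wrist");p=env.get_obs()["position"];print((np.array([.5452,.1897,.4177])-p)/.025)
im=env.get_image("wrist");cv2.imwrite("pics/w7.png",im[...,::-1])
print(proj("wrist",[p[0],p[1],p[2]-.2584],C))
g=cv2.cvtColor(im,cv2.COLOR_RGB2GRAY).astype(int)
# dark hole in stand
w=g[170:203,265:305];m=(cv2.GaussianBlur(w.astype(np.float32),(3,3),0)<w.min()+9);ys,xs=np.nonzero(m);print("min",w.min(),"med",np.median(w),"hole",xs.mean()+265,ys.mean()+170,m.sum())
print("col282",g[200:222,282].tolist())
for r in (216,222,228,234): print(r,g[r,268:298].tolist())
E
```

```text
t: 16.93
position: [0.5255, 0.0245, 0.415]
tool_rot: [-0.001, 0.111, 0.994, 0.0]
wrist_force: [1.0, 0.3, -1.3]
t: 17.77
position: [0.5476, 0.1896, 0.4152]
tool_rot: [-0.0, 0.111, 0.994, -0.0]
wrist_force: [0.5, -0.6, -0.6]
[-0.09449289  0.00314793  0.09959328]
[281.21481788 215.2148991 ]
min 31 med 44.0 hole 281.6 185.07368421052632 190
col282 [43, 43, 41, 44, 40, 42, 43, 40, 44, 52, 68, 75, 76, 76, 76, 75, 75, 75, 77, 78, 76, 76]
216 [38, 40, 39, 35, 39, 38, 43, 47, 59, 62, 69, 72, 73, 75, 75, 75, 76, 75, 68, 76, 119, 163, 177, 176, 174, 174, 174, 174, 174, 173]
222 [135, 136, 139, 137, 136, 141, 148, 107, 69, 65, 71, 71, 76, 76, 75, 76, 76, 74, 70, 69, 101, 157, 176, 174, 173, 174, 174, 174, 173, 173]
228 [136, 138, 137, 136, 145, 162, 140, 91, 64, 67, 70, 74, 75, 75, 75, 78, 76, 77, 71, 66, 89, 147, 171, 175, 173, 173, 173, 172, 174, 172]
234 [142, 142, 154, 168, 174, 168, 117, 70, 65, 69, 73, 74, 75, 77, 76, 78, 77, 76, 73, 69, 73, 114, 162, 174, 174, 173, 173, 172, 174, 173]
```

```bash
python3 - <<'E'
from h import *
C=cam("wrist");p=env.get_obs()["position"];t=ray("wrist",(282.2,213.7),p[2]-.2584,C)
for uv in ((281.6,185.1),(281.6,183.5)): print((ray("wrist",uv,.05,C)-t)/.025)
g=cv2.GaussianBlur(cv2.imread("pics/w7.png",0),(3,3),0)[172:204:1,266:300]
for r in g[::2]: print(*r[::2])
print((p[2]-.2690)/.025)
E
```

```text
[-2.89663224e-02  1.84231341e-03 -4.27845142e+00]
[-0.09970362  0.01800274 -4.27845142]
46 47 46 46 45 46 46 45 45 45 46 46 46 45 43 44 44
46 45 46 45 46 45 45 45 45 46 45 45 46 45 43 43 43
45 46 46 45 45 44 45 44 44 44 45 45 46 45 44 42 43
45 45 45 45 45 43 40 38 38 39 42 44 45 46 44 45 45
45 45 44 45 44 39 36 36 36 36 37 41 45 45 45 46 46
45 44 45 44 41 36 36 36 35 35 35 37 43 45 44 45 45
45 44 45 44 39 33 35 36 35 35 33 35 41 44 45 45 46
45 44 44 44 40 34 34 34 34 33 33 35 41 44 45 45 45
44 44 44 43 41 34 33 34 33 34 33 37 42 44 44 44 44
44 43 43 42 42 39 35 34 34 34 36 40 44 44 44 44 44
43 43 43 43 42 42 40 37 38 38 40 42 42 43 43 43 43
43 44 43 42 42 43 42 42 42 42 43 42 43 42 42 43 43
43 42 42 42 42 42 42 42 42 42 42 42 43 42 43 43 44
42 42 42 42 42 42 41 42 41 42 42 42 43 43 43 43 44
42 42 42 41 42 42 41 41 42 41 42 42 42 42 43 43 43
42 42 41 41 41 42 41 41 41 41 42 42 42 42 42 43 43
5.854451420515785
```

```bash
python3 -m handwheel '{"delta_pos":[[-0.06,0.01,-0.4],[0,0,-0.7],[0,0,-0.8],[0,0,-0.8],[0,0,-0.7],[0,0,-0.4],[0,0,-0.2],[0,0,0],[0,0,0]],"delta_rot":[[0,0,0],[0,0,0],[0,0,0],[0,0,0],[0,0,0],[0,0,0],[0,0,0],[0,0,0],[0,0,0]],"gripper":[0,0,0,0,0,0,0,0,0]}' | egrep 'pos|wrist|t:'
python3 -m handwheel '{"delta_pos":[[0,0,-0.1],[0,0,-0.1],[0,0,-0.1],[0,0,-0.1],[0,0,-0.1],[0,0,0]],"delta_rot":[[0,0,0],[0,0,0],[0,0,0],[0,0,0],[0,0,0],[0,0,0]],"gripper":[0,0,0,0,0,0]}' | egrep 'pos|wrist|t:'
```

```text
t: 18.57
position: [0.5466, 0.1897, 0.3163]
tool_rot: [0.0, 0.112, 0.994, 0.0]
wrist_force: [-0.3, 0.3, -0.3]
t: 19.07
position: [0.5461, 0.1899, 0.3025]
tool_rot: [-0.001, 0.112, 0.994, -0.0]
wrist_force: [0.1, 0.9, -1.4]
```

```bash
python3 -m handwheel '{"delta_pos":[[0,0,-0.2],[0,0,-0.2],[0,0,-0.2],[0,0,-0.2],[0,0,-0.2],[0,0,-0.1],[0,0,-0.1],[0,0,0],[0,0,0]],"delta_rot":[[0,0,0],[0,0,0],[0,0,0],[0,0,0],[0,0,0],[0,0,0],[0,0,0],[0,0,0],[0,0,0]],"gripper":[0,0,0,0,0,0,0,0,0]}' | egrep 'pos|wrist|t:'
python3 -m handwheel '{"delta_pos":[[0,0,-0.05],[0,0,-0.04],[0,0,0],[0,0,0]],"delta_rot":[[0,0,0],[0,0,0],[0,0,0],[0,0,0]],"gripper":[0,0,0,0]}' | egrep 'pos|wrist|t:'
```

```text
t: 19.82
position: [0.5464, 0.1899, 0.2732]
tool_rot: [0.0, 0.112, 0.994, -0.0]
wrist_force: [-0.1, 0.5, -1.0]
t: 20.15
position: [0.5464, 0.1899, 0.271]
tool_rot: [0.0, 0.112, 0.994, 0.0]
wrist_force: [1.1, -0.4, -1.3]
```

```bash
python3 -m handwheel '{"delta_pos":[[0,0,-0.05],[0,0,-0.04],[0,0,0],[0,0,0]],"delta_rot":[[0,0,0],[0,0,0],[0,0,0],[0,0,0]],"gripper":[0,0,0,0]}' | egrep 'pos|wrist|t:'
```

```text
t: 20.48
position: [0.5464, 0.1899, 0.2687]
tool_rot: [-0.0, 0.112, 0.994, -0.0]
wrist_force: [-1.0, 0.2, -1.2]
```

```bash
python3 -m handwheel '{"delta_pos":[[0,0,-0.02],[0,0,0]],"delta_rot":[[0,0,0],[0,0,0]],"gripper":[0,0]}' | egrep 'pos|wrist|t:'
python3 -m handwheel '{"delta_pos":[[0,0,0],[0,0,0],[0,0,0],[0,0,0],[0,0,0],[0,0,0],[0,0,0],[0,0,0],[0,0,0],[0,0,0]],"delta_rot":[[0,0,0],[0,0,0],[0,0,0],[0,0,0],[0,0,0],[0,0,0],[0,0,0],[0,0,0],[0,0,0],[0,0,0]],"gripper":[0.23,0.26,0.3,0.35,0.4,0.5,0.6,0.8,1,1]}'
python3 -m handwheel '{"delta_pos":[[0,0,0],[0,0,0],[0,0,0.2],[0,0,0.5],[0,0,0.8],[0,0,1],[0,0,1],[0,0,1],[0,0,1],[0,0,0.5]],"delta_rot":[[0,0,0],[0,0,0],[0,0,0],[0,0,0],[0,0,0],[0,0,0],[0,0,0],[0,0,0],[0,0,0],[0,0,0]],"gripper":[1,1,1,1,1,1,1,1,1,1]}'
python3 -m handwheel '{"delta_pos":[[-0.8,0.8,0],[-1,1,0],[-1,1,0],[-1,1,0],[-0.5,0.5,0],[0,0,0]],"delta_rot":[[0,0,0],[0,0,0],[0,0,0],[0,0,0],[0,0,0],[0,0,0]],"gripper":[1,1,1,1,1,1]}'
python3 - <<'E'
from h import *
for n in ("side","top"):
  cv2.imwrite(f"pics/{n}9.png",env.get_image(n)[...,::-1])
  for q in ("dowel","drawer_front","weight","canister","bumper","wrench_head"):
    print(n,q,[(np.round(d["point"],3).tolist(),round(d["p"],2)) for d in env.search_frame(n,q)[:2]])
a=cv2.imread("pics/side0.png");b=cv2.imread("pics/side9.png")
print([ (lambda m:(m.sum(),np.nonzero(m)[1].mean()+235,np.nonzero(m)[0].mean()+245))(i[245:273,235:275].min(2)<0.6*np.median(i[245:273,235:275])) for i in (a,b)])
for i in (a,b):
  print(); [print(*r[::1]) for r in cv2.cvtColor(i,6)[248:288:4,244:268]]
E
```

```text
t: 20.65
position: [0.5465, 0.1899, 0.2685]
tool_rot: [0.0, 0.112, 0.994, -0.0]
wrist_force: [-0.9, -0.9, 1.2]
t: 21.48
position: [0.5464, 0.1899, 0.2682]
tool_rot: [0.0, 0.112, 0.994, -0.0]
wrist_force: [0.3, -0.9, 0.5]
finger_gap: 0.989
grip_force: 0.0
t: 22.32
position: [0.5468, 0.19, 0.4234]
tool_rot: [0.003, 0.112, 0.994, 0.001]
wrist_force: [0.8, 0.9, -0.5]
finger_gap: 0.998
grip_force: 0.0
t: 22.82
position: [0.4363, 0.2996, 0.4185]
tool_rot: [-0.0, 0.11, 0.994, 0.0]
wrist_force: [1.0, -0.5, 0.4]
finger_gap: 1.002
grip_force: 0.0
side dowel [([0.541, 0.196, 0.109], 0.53)]
side drawer_front [([0.609, -0.151, 0.041], 0.76)]
side weight []
side canister [([0.438, 0.43, 0.099], 0.88)]
side bumper [([0.648, 0.386, 0.049], 0.81)]
side wrench_head [([0.628, -0.406, 0.012], 0.61)]
top dowel []
top drawer_front [([0.62, -0.171, 0.033], 0.74)]
top weight [([0.469, -0.364, 0.065], 0.65)]
top canister [([0.469, -0.364, 0.063], 0.69)]
top bumper [([0.647, 0.37, 0.049], 0.89)]
top wrench_head [([0.605, -0.42, 0.011], 0.68), ([0.615, -0.165, 0.034], 0.6)]
[(np.int64(191), np.float64(254.3403
[... 1091 characters left out ...]
6 86 112 140 137 136 141 150 151 151 152 152 151 151 152 152
151 150 151 151 153 157 134 48 70 83 88 90 81 75 70 114 158 152 151 153 151 151 151 150
152 151 151 151 153 158 137 39 48 54 64 66 63 56 46 112 160 152 151 152 150 151 151 151
152 150 152 151 152 158 138 36 55 69 71 78 87 76 57 113 160 152 151 151 150 152 152 151
133 148 169 167 167 170 155 97 62 67 57 57 62 67 91 133 158 154 153 153 154 154 157 157
34 35 36 41 37 37 35 32 41 62 71 76 80 56 32 31 34 31 33 33 33 32 33 30
32 33 34 32 35 33 33 32 39 62 77 84 80 55 31 34 33 34 37 34 34 36 34 35
36 30 36 36 30 31 31 32 39 61 77 82 80 48 27 33 30 31 32 31 33 30 32 32
33 32 34 30 30 31 30 33 29 35 47 59 54 40 30 33 32 31 29 29 30 30 33 32
```

The dowel is back upright in the stand with nearly the same profile as at the start. The drawer is out and the gripper is clear.

```bash
python3 -c "
from cell import env
print(env.finish_job())"
```

```text
the job is handed in; nothing more can be done
None
```

The drawer is all the way out (about 70 mm by camera projection), the catch took at most about 11 N, the dowel is back upright in its stand, nothing else was touched, and the job is handed in at about 23 s; no verdict was returned.

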